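Settle the top tray of the organizer onto its posts and snap its tabs

TASK

The top tray of the blue organizer lies askew on the tips of the four posts. Without picking it up, nudge it across until all four corner holes drop over their posts and it sits fully down and level; then, and only then, press each of its four snap tabs fully in. Leave everything else on the table as it is.

Things in the scene. Friction and masses are not known exactly. Their poses are not given: they have to be found in the camera images.
- organizer: the two lower tiers of the blue plastic tray organizer, fixed to the table: 220 (x) x 170 (y) mm, middle tier rim 85 mm high. Origin: centre of its underside, on the table; z up. Four posts stand at x +-74, y +-52 mm; each is a 20 mm thick column with a flat shoulder 100 mm above the table and a thinner pin on it.
- post_tip (a point): tip of the organizer's post at x +74, y +52 mm, 116 mm above the table; the other three are alike. Above the shoulder the pin is 10 mm thick and straight for 10 mm, then a 6 mm high cone narrows to a flat 5 mm tip.
- top_tray: the loose blue top tray, 0.3 to 0.5 kg with its tabs: 220 (x) x 170 (y) mm, open at the top, floor 4 mm and walls 3 mm thick, rim 34 mm above its underside. Origin: centre of its underside; z up. It starts level on the four pin tips, underside 116 mm above the table, off by 14 to 30 mm towards the organizer's +x, up to 22 mm along y and 0.1 rad in yaw; a push of a few newtons slides it.
- tray_hole (a point): centre, at the underside, of the tray's 12.5 mm round through hole at tray x +74, y +52 mm; the other three holes are at x +-74, y +-52 alike. Seated, the underside rests on the shoulders 100 mm above the table and the pins stand 12 mm out of the floor.
- tray_floor (a point): centre of the upper face of the tray's floor. The floor is empty except for the four clip blocks in the middle of the sides; the wall's inner faces are at x +-107 and y +-82 mm.
- clip_block (a point): top edge of the inner end of the clip block on the +x side. Four such blocks, 26 mm wide, tops 30 mm above the tray's underside, part of the tray, reach inwards from the middle of each wall to x = +-64 mm (short sides) or y = +-42 mm (long sides); each carries one push tab near its inner end.
- tab_far_top (a point): centre of the top face of the tray's push tab at tray x +74, y 0 mm (tab face 16 (x) x 20 (y) mm, blue as the tray); unpressed it is 37 mm above the tray's underside, 7 mm proud of its clip block; fully pressed 31 mm.
- tab_far (a joint): travel of that tab in m: 0 standing proud, 0.006 fully in. It yields to a straight downward press of about 7 N, stays where it is left, and meets a hard stop when fully in.
- tab_near_top (a point): centre of the top face of the tray's push tab at tray x -74, y 0 mm (tab face 16 (x) x 20 (y) mm, blue as the tray); unpressed it is 37 mm above the tray's underside, 7 mm proud of its clip block; fully pressed 31 mm.
- tab_near (a joint): travel of that tab in m: 0 standing proud, 0.006 fully in. It yields to a straight downward press of about 7 N, stays where it is left, and meets a hard stop when fully in.
- tab_left_top (a point): centre of the top face of the tray's push tab at tray x 0, y +52 mm (tab face 20 (x) x 16 (y) mm, blue as the tray); unpressed it is 37 mm above the tray's underside, 7 mm proud of its clip block; fully pressed 31 mm.
- tab_left (a joint): travel of that tab in m: 0 standing proud, 0.006 fully in. It yields to a straight downward press of about 7 N, stays where it is left, and meets a hard stop when fully in.
- tab_right_top (a point): centre of the top face of the tray's push tab at tray x 0, y -52 mm (tab face 20 (x) x 16 (y) mm, blue as the tray); unpressed it is 37 mm above the tray's underside, 7 mm proud of its clip block; fully pressed 31 mm.
- tab_right (a joint): travel of that tab in m: 0 standing proud, 0.006 fully in. It yields to a straight downward press of about 7 N, stays where it is left, and meets a hard stop when fully in.
- paperweight: bystander: green glass paperweight, 68 mm across, 43 mm high, origin under its centre
- adapter_a: bystander: small grey coaxial adapter, 50 x 18 x 18 mm, lying beside the organizer, origin under its middle
- adapter_b: bystander: second adapter, the same
- paddle_key: bystander: black dual-lever paddle key, 75 x 85 mm base, 45 mm high, origin under its centre
- swr_meter: bystander: aluminium SWR meter housing with knob and dial, 100 x 150 x 75 mm, origin under its centre

How it is judged (in metres and radians):
On the way:
1. the top tray is fully down on its four posts, level (horizontal distance between top_tray and organizer below 0.004 m and z of top_tray in the frame of organizer below 0.1025 m and angle between top_tray's own z axis and vertical below 0.025 rad and angle between the x axis of top_tray and the x axis of organizer, either way round below 0.04 rad), for 0.2 s.
At the end, for the whole second after the job is handed in: The top tray sits on the shoulders of all four posts (centre within 4 mm of the organizer's, underside at most 2.5 mm above the shoulders, tilt under 0.025 rad, turned under 0.04 rad), at rest, and all four tabs are pressed at least 4.5 mm of their 6 mm (all of step 1 and value of joint each of tab_far, tab_near, tab_left, tab_right above 0.0045 m and linear speed of top_tray below 0.02 m/s); the robot touches nothing.
It fails at once if the top tray is lifted more than 24 mm above where it lay on the post tips (z of top_tray in the frame of organizer above 0.14 m).
It fails at once if a tab is pressed in before the tray is down (value of joint any of tab_far, tab_near, tab_left, tab_right above 0.0035 m and z of top_tray in the frame of organizer above 0.106 m).
It fails at once if a bystander is moved by more than 30 mm (distance of any of paperweight, adapter_a, adapter_b, paddle_key, swr_meter from where it was at the start of the episode above 0.03 m).
It also fails if it takes over 72 s, if anything falls off the work surface, if the arm or the gripper's body presses on something with over 40 N, if the wrist force passes 120 N, or if a joint passes its speed limit or range.

ROBOT

A 6-joint arm with a two-finger parallel gripper is mounted at the origin on the work surface. World frame = base frame: x ahead of the robot, y to its left, z up, the work surface at z = 0. Lengths are in m, angles in degrees, forces in N, time in s.
With the tool pointing down it reaches from about 0.25 to 0.725 m from the base axis. Payload 9.7 kg.
Tool frame: the origin (TCP) lies on the centre line of the jaws, within the pads' length; the fingertips stand 17 mm ahead of it and the grasp point (between the pads) lies 2 mm behind it (bot.tip_extent is the distance from the TCP to the fingertips, in m); z points along the fingers, y is the line along which they close (so a half turn about z gives the same grasp; the last joint's range is limited). The gripper opens to 85 mm and grips with 20 to 120 N. Pads are 22 mm wide; open, the fingers measure 114 mm over their backs; the gripper's body (76 mm by 85 mm) begins 54 mm behind the grasp point. The pads swing forward as they close: fully open they stand 13 mm farther back than shut.
Start: joints at [0, 4.979, 10.078, 95.1, 0, 90], TCP at [0.55, -0, 0.248] pointing down, gripper open.
Joint ranges: [-179.16, 179.16], [-48.56, 103.87], [-65.8, 70.77], [-126.05, 130.52], [-82.76, 87.17], [-180, 180]. Speed limits (degrees/s): [127.2, 127.2, 147.25, 180, 180, 180].

INTERFACE

Orientations are given as [roll, pitch, yaw] about the fixed x, y, z axes, in that order (R = Rz(yaw) Ry(pitch) Rx(roll)).
In Python, from workcell import bot gives the robot as it stands.
- The arm moves only by the tool carry_out, never from a script. Its argument "moves" is text: rows parted by semicolons, each of 7 numbers parted by spaces: the shift along the tool's x, y, z in mm, then the turn, a rotation vector about the tool's x, y, z in degrees, then the finger opening in mm, from 0 to 85.4. A call has 1 to 20 rows; each row is the pose to reach, as a shift and turn from the pose commanded when the call began, along the tool's axes at that moment; what a row does not reach only later rows make up. A row lasts 1/10 s, in which the tool goes at most 50 mm and 8.59 degrees, less where a joint would pass 70% of its speed; a pose out of reach is approached as far as the arm can. A call with a gripper value outside its range is refused whole. The fingers move at their own pace and stop on an object; "force" is the grip in N (left out, the last holds). Time passes only in rows, so rows that repeat a pose let the fingers close. It gives the time, the measured TCP pose, the force, the opening and the grip force at its end, in the units of the state.
- bot.get_obs(): the state, without advancing time (a new reading comes with each control period).
- bot.camera(name): name is "scene" or "side" or "wrist"; returns a dict with "img" (384x512x3 uint8, red, green, blue), "mtx" (3x3 intrinsics, pixels), "position" and "orientation" of the camera in the world; the wrist camera has in their place "mount" (4x4, takes a point from camera to tool coordinates, whose origin is the TCP and whose axes are the flange's). Camera axes: x right, y up, looking along -z (the intrinsics and any distortion apply to the point x, -y, -z); pixel columns grow to the right and rows downward; lengths in m; the calibration is good to about 2 mm. The wrist camera is an equidistant fisheye: a pixel r from the principal point sees the ray r / f radians off the axis. A picture is of the moment at which its call begins: read the wrist's pose just before it. There is no depth.
- bot.job_done(): hands the job in; it is judged then, once.
The state is a dict: "time": time; "q": joint angles; "qd": joint speeds; "joint_efforts": joint torques, N m; "ee_pos": TCP position; "tcp_rot": TCP orientation; "wrist_force": force on the tool from outside, world axes, zero at the start; "torque": the same for the moment, N m; "opening": finger opening in m; "grasp_force": force on a finger pad.
Only numpy, scipy, OpenCV 4.12 (cv2) and the standard library are available. Lean on these libraries where they do the work, as an engineer would, in place of code of your own. Each camera call takes 0.05 s, during which the arm holds its last target. There are 200 camera calls.

## Working session

There is one attempt and no reset: what is moved stays moved. The work goes in short steps, Python scripts to look and compute and a tool call to move; the robot and the scene stay as the last step left them, time stands still between calls to the robot, and variables do not carry over. Pictures are saved under pics/ and viewed, at most 10 in all, crops included, and the job is handed in when it is done.

Besides the shell and the picture viewer there is one more tool, called after ">>>" by a JSON object that holds its "method" and its "body". carry_out: Moves the arm, as the interface text tells. Its arguments: {"type":"object","properties":{"moves":{"type":"string"},"force":{"type":"number"}},"required":["moves"]}

```bash
mkdir -p pics; cat > h.py <<'E'
import numpy as np,cv2
from workcell import bot
from scipy.spatial.transform import Rotation as R
E
python3 - <<'E'
from h import *
o=bot.get_obs();print(o)
for n in("scene","side","wrist"):
    c=bot.camera(n);np.savez(f"pics/{n}0.npz",**c)
    cv2.imwrite(f"pics/{n}0.png",c["img"][:,:,::-1])
    print(n,{k:np.round(v,4).tolist() if not isinstance(v,str) else v for k,v in c.items() if k!="img"})
a=[cv2.imread(f"pics/{n}0.png") for n in("scene","side","wrist")]
cv2.imwrite("pics/all0.png",np.vstack([np.hstack(a[:2]),np.hstack([a[2],a[2]*0])])[:, :])
E
```

```text
{'time': 0.0, 'q': array([-1.85884633e-04,  5.01141811e+00,  1.00356723e+01,  9.51006531e+01,
       -1.11209603e-05,  8.99997740e+01]), 'qd': array([ 0.03721419, -0.14376455, -0.04275134, -0.02132241,  0.058026  ,
       -0.10157973]), 'joint_efforts': array([ 7.68234549e-04, -5.20392072e+01,  4.64802504e+01,  1.63646933e-02,
        2.23589603e-05, -6.77332673e-05]), 'ee_pos': array([ 5.49792838e-01, -1.83571038e-06,  2.47590923e-01]), 'tcp_rot': array([-1.79923601e+02,  1.08196523e-05,  9.00000401e+01]), 'wrist_force': array([0.24015456, 0.50487566, 0.26934972]), 'torque': array([-0.02438298,  0.0058083 , -0.03659144]), 'grasp_force': 0.0, 'opening': 0.08549509100580939}
scene {'mtx': [[361.9205, 0.0, 253.3151], [0.0, 361.9205, 195.2322], [0.0, 0.0, 1.0]], 'position': [1.3028, -0.3998, 0.6978], 'orientation': [55.1717, 0.053, 60.1789]}
side {'mtx': [[346.7429, 0.0, 255.6888], [0.0, 346.7429, 195.9961], [0.0, 0.0, 1.0]], 'position': [0.1158, 0.6613, 0.9127], 'orientation': [44.4068, -0.314, -143.0582]}
wrist {'mtx': [[297.3186, 0.0, 256.8815], [0.0, 297.3186, 193.8519], [0.0, 0.0, 1.0]], 'mount': [[0.0001, 0.9494, 0.3142, 0.0816], [1.0, -0.0003, 0.0005, -0.0005], [0.0005, 0.3142, -0.9494, -0.125], [0.0, 0.0, 0.0, 1.0]]}
```

View pics/scene0.png

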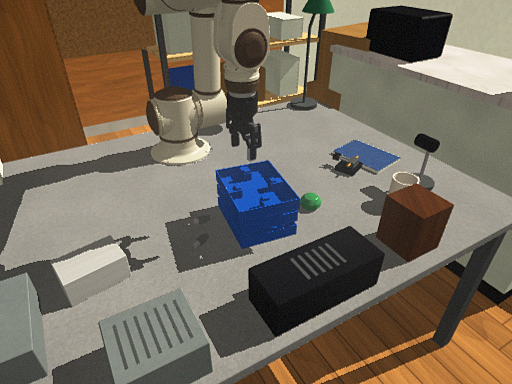

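View pics/wrist0.png

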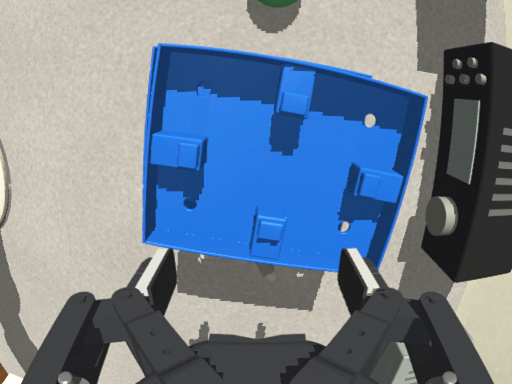

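View pics/side0.png

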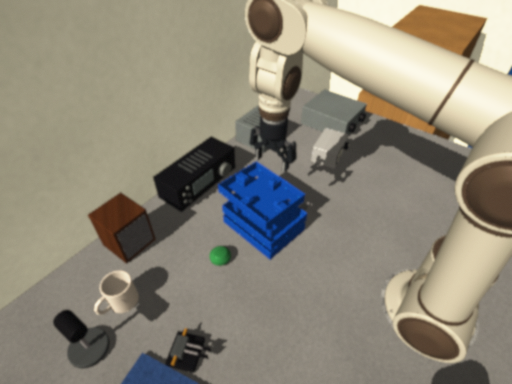

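Scene: organizer around (258,205) with the tray on top. Wrist: tray rim corners near (157,44), (427,97), (380,270), (145,242), holes near (203,90), (370,120), (344,227), (190,204). Side: tray about (262,195). I'll enlarge the scene and side views to find the lower-tier corners.

```bash
python3 - <<'E'
from h import *
s=cv2.imread("pics/scene0.png")[155:250,205:310];d=cv2.imread("pics/side0.png")[155:260,210:315]
f=lambda i:cv2.resize(np.clip(i.astype(float)*1.8,0,255).astype(np.uint8),(400,400*i.shape[0]//i.shape[1]),interpolation=cv2.INTER_CUBIC)
a,b=f(s),f(d);h=max(len(a),len(b))
p=lambda i:np.vstack([i,np.zeros((h-len(i),400,3),np.uint8)])
cv2.imwrite("pics/c0.png",np.hstack([p(a),p(b)]));print(a.shape,b.shape)
w=cv2.imread("pics/wrist0.png")[25:285,130:440]
cv2.imwrite("pics/c1.png",cv2.resize(np.clip(w*1.0,0,255).astype(np.uint8),(700,587),interpolation=cv2.INTER_CUBIC))
E
```

```text
(361, 400, 3) (400, 400, 3)
```

View pics/c0.png

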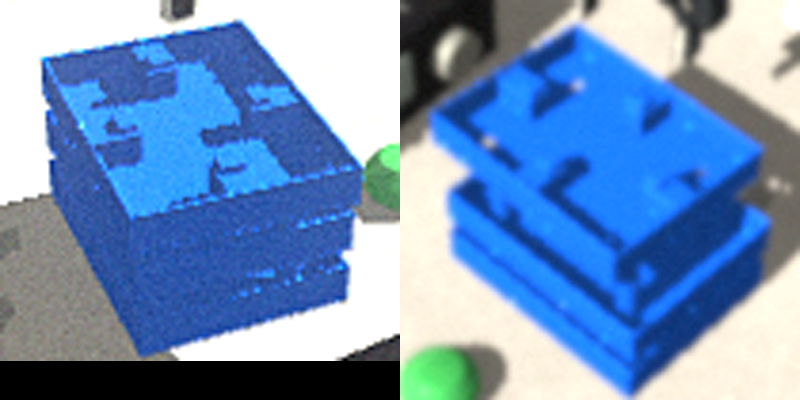

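View pics/c1.png

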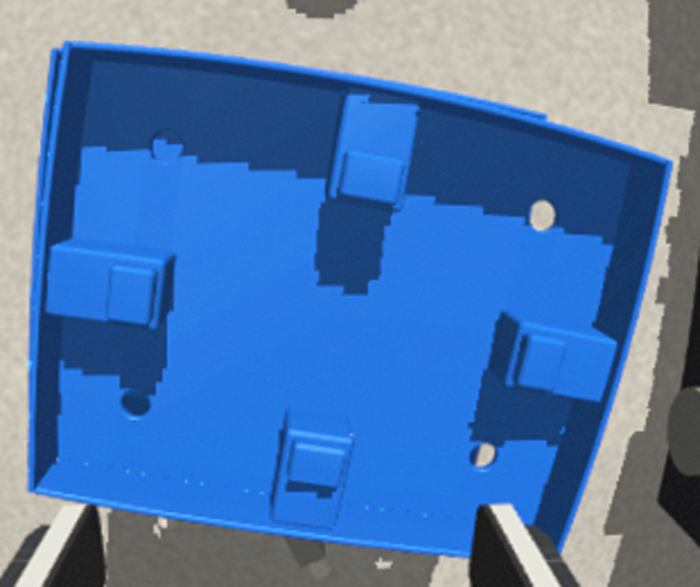

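The crops show the tray rim corners, the four holes and the lower tier's exposed corners: wrist crop (52,50) and (546,117); side crop left (449,187), front (635,330), right (769,218). I'll cast rays to these.

```bash
cat >> h.py <<'E'
def ray(cam,px,obs=None):
    m=cam["mtx"];u=np.array([(px[0]-m[0,2])/m[0,0],(px[1]-m[1,2])/m[1,1]])
    if "mount" in cam:
        r=np.hypot(*u);s=np.sinc(r/np.pi)
        d=np.array([u[0]*s,-u[1]*s,-np.cos(r)])
        T=R.from_euler("xyz",obs["tcp_rot"],degrees=True).as_matrix()
        return T@cam["mount"][:3,3]+obs["ee_pos"],T@cam["mount"][:3,:3]@d
    return cam["position"],R.from_euler("xyz",cam["orientation"],degrees=True).as_matrix()@np.array([u[0],-u[1],-1])
def onz(cam,px,z,obs=None):
    p,d=ray(cam,px,obs);return p+d*(z-p[2])/d[2]
def fit(w,l):
    "2D rigid fit: centre, yaw, residual (mm)"
    w,l=np.array(w)[:,:2],np.array(l,float)[:,:2];a,b=w-w.mean(0),l-l.mean(0)
    y=np.arctan2((b[:,0]*a[:,1]-b[:,1]*a[:,0]).sum(),(a*b).sum());M=np.array([[np.cos(y),-np.sin(y)],[np.sin(y),np.cos(y)]])
    t=w.mean(0)-M@l.mean(0);return t,np.degrees(y),np.round(1e3*(w-l@M.T-t),1).tolist()
E
python3 - <<'E'
from h import *
o=dict(ee_pos=np.array([.549793,0,.247591]),tcp_rot=[-179.9236,0,90])
L=lambda n:dict(np.load(f"pics/{n}0.npz"))
w,sd,sc=L("wrist"),L("side"),L("scene")
c1=lambda x,y:(130+x/2.258,25+y/2.258)
cs=lambda x,y:(210+(x-400)*.2625,155+y*.2625)
cc=lambda x,y:(205+x*.2625,155+y*.2625)
X,Y=.110,.085
print("tray rim wrist",fit([onz(w,c1(*p),.15,o) for p in[(66,43),(671,161),(33,491)]],[(-X,Y),(X,Y),(-X,-Y)]))
print("holes wrist",fit([onz(w,c1(*p),.12,o) for p in[(167,146),(541,215),(135,403),(483,455)]],[(-.074,.052),(.074,.052),(-.074,-.052),(.074,-.052)]))
print("tray rim side",fit([onz(sd,cs(*p),.15) for p in[(574,26),(762,150),(621,262),(432,115)]],[(X,-Y),(-X,-Y),(-X,Y),(X,Y)]))
print("tray rim scene",fit([onz(sc,cc(*p),.15) for p in[(42,60),(240,22),(362,170),(133,218)]],[(-X,-Y),(-X,Y),(X,Y),(X,-Y)]))
print("org wrist",fit([onz(w,c1(*p),.085,o) for p in[(52,50),(546,117)]],[(-X,Y),(X,Y)]))
print("org side",fit([onz(sd,cs(*p),.085) for p in[(449,187),(635,330),(769,218)]],[(X,Y),(-X,Y),(-X,-Y)]))
print("org base scene",[np.round(onz(sc,cc(*p),0),4) for p in[(142,355),(347,298),(55,195)]])
E
```

```text
tray rim wrist (array([0.569512  , 0.02684801]), np.float64(-9.157962833322147), [[0.7, -1.1], [-2.7, -0.9], [2.0, 1.9]])
holes wrist (array([0.56819665, 0.02759732]), np.float64(-9.281553506572466), [[0.9, -0.6], [-1.1, -0.5], [0.4, 0.4], [-0.2, 0.7]])
tray rim side (array([0.56372963, 0.02971725]), np.float64(-8.537917571677218), [[-0.4, 2.0], [1.8, 1.5], [-0.8, -1.0], [-0.6, -2.6]])
tray rim scene (array([0.57535799, 0.02351768]), np.float64(-9.397711219073203), [[2.7, 1.4], [0.5, -2.8], [-0.3, -2.6], [-3.0, 4.0]])
org wrist (array([0.54348211, 0.03914095]), np.float64(-7.73194129455252), [[1.0, -0.1], [-1.0, 0.1]])
org side (array([0.54455607, 0.03612418]), np.float64(-7.782366202243003), [[-2.5, -0.5], [1.0, -2.2], [1.5, 2.7]])
org base scene [array([ 0.6414, -0.0569,  0.    ]), array([0.6642, 0.1101, 0.    ]), array([ 0.4316, -0.0275,  0.    ])]
```

Tray is about (0.569, 0.027), yaw −9.2°. The organizer is about (0.543, 0.038), yaw −7.8°. Plan: straddle the near clip block with loosely open fingers and push the near wall with them, with no gripping.

>>> {"method": "carry_out", "body": {"moves": "10 -18 0 0 0 -20 60; 20 -35 0 0 0 -40 34; 30 -52 0 0 0 -60 34; 41 -70 0 0 0 -81 34; 41 -70 0 0 0 -81 34; 41 -70 0 0 0 -81 34; 41 -70 0 0 0 -81 34; 41 -70 0 0 0 -81 34; 41 -70 0 0 0 -81 34; 41 -70 0 0 0 -81 34; 41 -70 0 0 0 -81 34; 41 -70 0 0 0 -81 34; 41 -70 0 0 0 -81 34; 41 -70 0 0 0 -81 34"}}

```text
time: 1.55
ee_pos: [0.48, 0.041, 0.2482]
tcp_rot: [-180.0, -0.0, 170.9]
wrist_force: [-0.2, 0.2, 0.0]
opening: 0.0337
grasp_force: 0.0
```

```bash
python3 - <<'E'
from h import *
o=bot.get_obs();c=bot.camera("wrist");print(bot.tip_extent,{k:np.round(o[k],4) for k in("time","ee_pos","tcp_rot","opening","q")})
np.savez("pics/w1.npz",**c,**{k:o[k] for k in("ee_pos","tcp_rot")})
cv2.imwrite("pics/w1.png",cv2.resize(c["img"][:,:,::-1],(800,600),interpolation=cv2.INTER_CUBIC))
E
```

```text
0.017 {'time': np.float64(1.55), 'ee_pos': array([0.48  , 0.041 , 0.2482]), 'tcp_rot': array([-1.799986e+02, -3.100000e-03,  1.709424e+02]), 'opening': np.float64(0.0337), 'q': array([ 4.88170e+00, -4.34650e+00,  7.05800e-01,  9.50557e+01,
       -6.00000e-04,  1.39393e+01])}
```

View pics/w1.png

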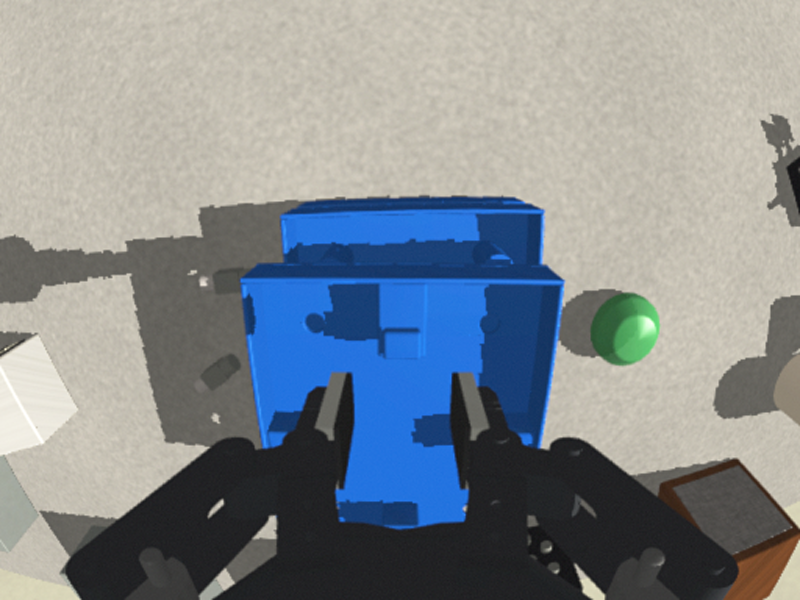

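Near block with its tab at about (402,345), the tray's near rim from (243,280) to (563,281), and the lower tier's −x rim from (283,213) to (543,211). Refining the estimate from these.

```bash
python3 - <<'E'
from h import *
w=dict(np.load("pics/w1.npz"));X,Y=.110,.085;f=lambda p,z:onz(w,((p[0]+.5)*.64-.5,(p[1]+.5)*.64-.5),z,w)
print("tray",fit([f(p,.15) for p in[(243,280),(563,281)]],[(-X,-Y),(-X,Y)]))
print("tray low",fit([f(p,.116) for p in[(256,265),(552,266)]],[(-X,-Y),(-X,Y)]))
print("holes",fit([f(p,.12) for p in[(316,323),(490,323)]],[(-.074,-.052),(-.074,.052)]))
print("org",fit([f(p,.085) for p in[(283,213),(543,211)]],[(-X,-Y),(-X,Y)]))
E
```

```text
tray (array([0.5690287 , 0.02795074]), np.float64(-9.244948426882075), [[0.3, 2.0], [-0.3, -2.0]])
tray low (array([0.56943211, 0.0286453 ]), np.float64(-9.245584633334232), [[-0.3, -2.1], [0.3, 2.1]])
holes (array([0.5677551 , 0.02853783]), np.float64(-9.075824669026401), [[0.1, 0.7], [-0.1, -0.7]])
org (array([0.54340445, 0.0405649 ]), np.float64(-8.419163761303272), [[0.3, 2.1], [-0.3, -2.1]])
```

>>> {"method": "carry_out", "body": {"moves": "0 1 25 0 0 0 34; 0 1 50 0 0 0 34; 0 1 70 0 0 0 34; 0 1 80 0 0 0 34; 0 1 88 0 0 0 34; 0 1 96 0 0 0 34; 0 1 103 0 0 0 34; 0 1 107 0 0 0 34; 0 1 107 0 0 0 34; 0 1 107 0 0 0 34"}}

```text
time: 2.6
ee_pos: [0.4803, 0.042, 0.1416]
tcp_rot: [180.0, 0.0, 171.0]
wrist_force: [-0.0, -0.2, 0.3]
opening: 0.0342
grasp_force: 0.0
```

>>> {"method": "carry_out", "body": {"moves": "2 0 0 0 0 0 34; 4 0 0 0 0 0 34; 6 0 0 0 0 0 34; 8 0 0 0 0 0 34; 10 0 0 0 0 0 34; 12 0 0 0 0 0 34; 14 0 0 0 0 0 34; 16 0 0 0 0 0 34; 17 0 0 0 0 0 34; 18 0 0 0 0 0 34; 18 0 0 0 0 0 34"}}

```text
time: 3.7
ee_pos: [0.4623, 0.0449, 0.1414]
tcp_rot: [180.0, 0.0, 171.0]
wrist_force: [1.4, -0.1, 2.2]
opening: 0.0342
grasp_force: 1.2
```

```bash
python3 - <<'E'
from h import *
o=bot.get_obs();c=bot.camera("wrist")
np.savez("pics/w2.npz",**c,**{k:o[k] for k in("ee_pos","tcp_rot")})
cv2.imwrite("pics/w2.png",cv2.resize(c["img"][:,:,::-1],(800,600),interpolation=cv2.INTER_CUBIC))
E
```

```text
(no output)
```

View pics/w2.png

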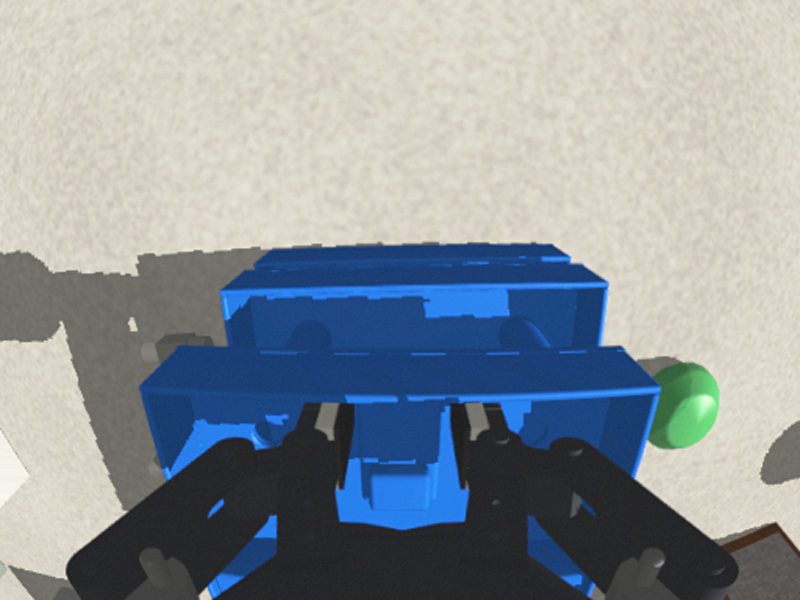

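Fingers are against the near wall at about (400,400). Tray rim corners are (141,388) and (660,388); organizer rim corners are (221,290) and (608,284).

```bash
cat > rel.py <<'E'
from h import *
def rel(fn,tr,og,z=.15):
    w=dict(np.load(fn));X,Y=.110,.085;f=lambda p,z:onz(w,((p[0]+.5)*.64-.5,(p[1]+.5)*.64-.5),z,w)
    l=[(-X,-Y),(-X,Y)];a=fit([f(p,z) for p in tr],l);b=fit([f(p,.085) for p in og],l)
    print(a,b,sep="\n");M=R.from_euler("xyz",w["tcp_rot"],degrees=True).as_matrix()
    print("tool-frame mm to go",1e3*(M.T@np.append(b[0]-a[0],0)),"yaw to go (world)",b[1]-a[1],"tool yaw",w["tcp_rot"][2])
E
python3 -c "
from rel import *
rel('pics/w2.npz',[(141,388),(660,388)],[(221,290),(608,284)])"
```

```text
(array([0.55688433, 0.03006425]), np.float64(-9.00212836799746), [[0.3, 1.6], [-0.3, -1.6]])
(array([0.54384254, 0.04065831]), np.float64(-8.04102581049509), [[0.2, 1.4], [-0.2, -1.4]])
tool-frame mm to go [ 1.45380235e+01  8.42428018e+00 -1.89188421e-03] yaw to go (world) 0.9611025575023717 tool yaw 171.00327888651628
```

Straddling here, a y push would turn the tray. So I'll do y first from the left block, using its wall for two-point contact, then come back for x.

>>> {"method": "carry_out", "body": {"moves": "-4 0 0 0 0 0 34; -4 0 -30 0 0 0 34; -4 0 -62 0 0 0 34; -30 15 -62 0 0 20 34; -60 35 -62 0 0 40 34; -96 66 -62 0 0 60 34; -96 66 -62 0 0 90 34; -96 66 -62 0 0 90 34; -96 66 -62 0 0 90 34; -96 66 -62 0 0 90 34; -96 66 -62 0 0 90 34; -96 66 -62 0 0 90 34; -96 66 -62 0 0 90 34; -96 66 -62 0 0 90 34; -96 66 -62 0 0 90 34; -96 66 -62 0 0 90 34; -96 66 -62 0 0 90 34"}}

```text
time: 5.45
ee_pos: [0.5674, 0.095, 0.203]
tcp_rot: [-180.0, 0.0, 81.1]
wrist_force: [-0.7, -0.5, -0.9]
opening: 0.0343
grasp_force: 0.0
```

>>> {"method": "carry_out", "body": {"moves": "0 0 20 0 0 0 34; 0 0 40 0 0 0 34; 0 0 52 0 0 0 34; 0 0 60 0 0 0 34; 0 0 62 0 0 0 34; 2 0 62 0 0 0 34; 4 0 62 0 0 -0.5 34; 6 0 62 0 0 -1 34; 8 0 62 0 0 -1 34; 9.5 0 62 0 0 -1 34; 11 0 62 0 0 -1 34; 12 0 62 0 0 -1 34; 13 0 62 0 0 -1 34; 13 0 62 0 0 -1 34; 13 0 62 0 0 -1 34"}}

```text
time: 6.95
ee_pos: [0.5696, 0.108, 0.1412]
tcp_rot: [-180.0, -0.0, 82.0]
wrist_force: [0.5, -2.6, 2.5]
opening: 0.034
grasp_force: 1.6
```

```bash
python3 - <<'E'
from h import *
o=bot.get_obs();c=bot.camera("wrist");print(o["ee_pos"],o["tcp_rot"])
np.savez("pics/w3.npz",**c,**{k:o[k] for k in("ee_pos","tcp_rot")})
cv2.imwrite("pics/w3.png",cv2.resize(c["img"][:,:,::-1],(800,600),interpolation=cv2.INTER_CUBIC))
E
```

```text
[0.56956005 0.10795777 0.14118115] [-1.79994485e+02 -1.18990942e-02  8.20134583e+01]
```

View pics/w3.png

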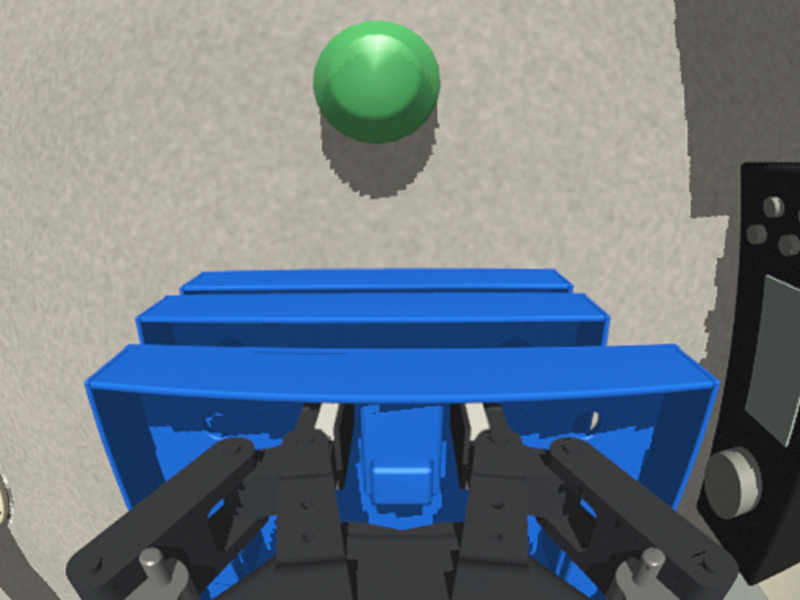

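Left-block view: tray +y rim corners at (86,384) and (716,383), organizer rim corners at (138,320) and (608,318). Paperweight is well clear at (377,80).

```bash
sed -i 's/def rel(fn,tr,og,z=.15)/def rel(fn,tr,og,z=.15,left=0)/; s/a=fit(/\n    if left: l=[(-X,Y),(X,Y)]\n    a=fit(/' rel.py
python3 -c "
from rel import *
rel('pics/w3.npz',[(86,384),(716,383)],[(138,320),(608,318)],left=1)"
```

```text
(array([0.55886261, 0.0380042 ]), np.float64(-7.83387908475369), [[2.8, -0.4], [-2.8, 0.4]])
(array([0.54391607, 0.03975767]), np.float64(-7.605795891926189), [[2.3, -0.3], [-2.3, 0.3]])
tool-frame mm to go [-3.40217399e-01 -1.50452051e+01  1.37743706e-03] yaw to go (world) 0.22808319282750045 tool yaw 82.01345828004358
```

>>> {"method": "carry_out", "body": {"moves": "-4 0 0 0 0 0 34; -4 0 -30 0 0 0 34; -4 0 -62 0 0 0 34; -20 -25 -62 0 0 -20 34; -45 -60 -62 0 0 -40 34; -71 -92 -62 0 0 -60 34; -71 -92 -62 0 0 -90 34; -71 -92 -62 0 0 -90 34; -71 -92 -62 0 0 -90 34; -71 -92 -62 0 0 -90 34; -71 -92 -62 0 0 -90 34; -71 -92 -62 0 0 -90 34; -71 -92 -62 0 0 -90 34; -71 -92 -62 0 0 -90 34; -71 -92 -30 0 0 -90 34; -71 -92 -12 0 0 -90 34; -71 -92 -4 0 0 -90 34; -71 -92 0 0 0 -90 34; -71 -92 0 0 0 -90 34"}}

```text
time: 8.9
ee_pos: [0.4686, 0.0504, 0.1414]
tcp_rot: [180.0, 0.0, 172.0]
wrist_force: [-0.4, 0.2, 0.0]
opening: 0.0339
grasp_force: 0.0
```

>>> {"method": "carry_out", "body": {"moves": "2 0 0 0 0 0 34; 4 0 0 0 0 0 34; 6 0 0 0 0 0 34; 8 0 0 0 0 0 34; 10 0 0 0 0 0 34; 12 0 0 0 0 0 34; 13.5 0 0 0 0 0 34; 15 0 0 0 0 0 34; 16 0 0 0 0 0 34; 17 0 0 0 0 0 34; 17.5 0 0 0 0 0 34; 18 0 0 0 0 0 34; 18.5 0 0 0 0 0 34; 19 0 0 0 0 0 34; 19.5 0 0 0 0 0 34; 19.5 0 0 0 0 0 34"}}

```text
time: 10.5
ee_pos: [0.4492, 0.053, 0.1413]
tcp_rot: [-180.0, 0.0, 172.0]
wrist_force: [0.2, -0.5, -0.2]
opening: 0.0336
grasp_force: 0.0
```

```bash
python3 - <<'E'
from h import *
o=bot.get_obs();c=bot.camera("wrist");print(o["ee_pos"],o["tcp_rot"])
np.savez("pics/w4.npz",**c,**{k:o[k] for k in("ee_pos","tcp_rot")})
cv2.imwrite("pics/w4.png",cv2.resize(c["img"][:,:,::-1],(800,600),interpolation=cv2.INTER_CUBIC))
E
```

```text
[0.44920583 0.05301703 0.14129907] [-1.79997709e+02  6.78197177e-05  1.72001136e+02]
```

View pics/w4.png

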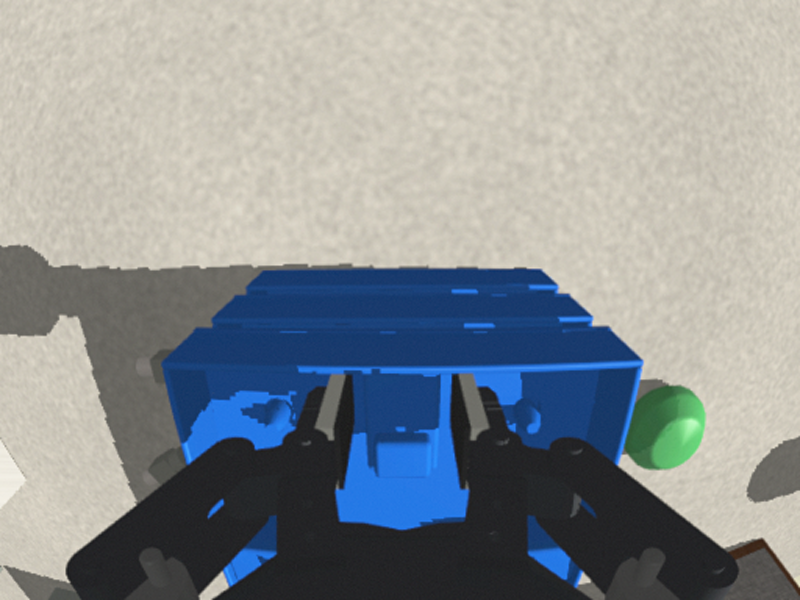

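The tray has dropped: two pins stand out of the floor at (278,412) and (525,417), and the wrist force is zero. I'll retreat, close the fingers and look from above to confirm it is level.

>>> {"method": "carry_out", "body": {"moves": "-3 0 0 0 0 0 34; -3 0 -30 0 0 0 34; -3 0 -70 0 0 0 20; -3 0 -107 0 0 0 0; -40 0 -107 0 0 0 0; -80 0 -107 0 0 0 0; -120 0 -107 0 0 0 0; -150 0 -107 0 0 0 0; -150 0 -107 0 0 0 0; -150 0 -107 0 0 0 0; -150 0 -107 0 0 0 0"}}

```text
time: 11.65
ee_pos: [0.5973, 0.0322, 0.2485]
tcp_rot: [180.0, -0.0, 172.0]
wrist_force: [-0.7, 0.4, -0.1]
opening: 0.0001
grasp_force: 0.0
```

```bash
python3 - <<'E'
from h import *
o=bot.get_obs();c=bot.camera("wrist");print(o["ee_pos"],o["tcp_rot"],o["opening"])
np.savez("pics/w5.npz",**c,**{k:o[k] for k in("ee_pos","tcp_rot")})
cv2.imwrite("pics/w5.png",cv2.resize(c["img"][:,:,::-1],(800,600),interpolation=cv2.INTER_CUBIC))
E
```

```text
[0.59732644 0.03220637 0.24848776] [ 1.79997603e+02 -3.86567169e-03  1.72001213e+02] 8.3640668156537e-05
```

View pics/w5.png

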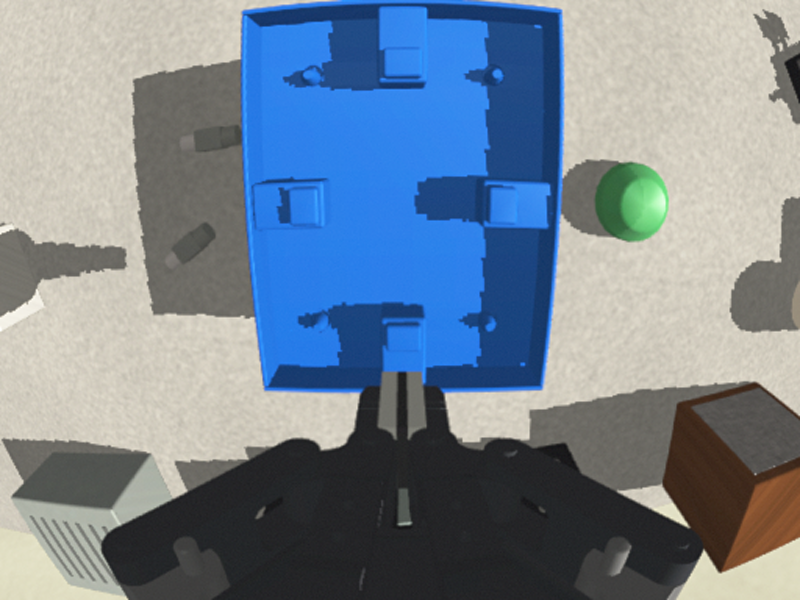

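All four pins stand through the floor: (311,75), (494,75), (320,321), (488,322). Tab tops are near (403,61), right (303,205), left (503,205), far (403,336). Next, compute the tab positions.

```bash
python3 - <<'E'
from h import *
w=dict(np.load("pics/w5.npz"));f=lambda p,z:onz(w,((p[0]+.5)*.64-.5,(p[1]+.5)*.64-.5),z,w)
X,Y=.11,.085
print("rim",fit([f(p,.134) for p in[(242,12),(562,11),(265,390),(543,390)]],[(-X,-Y),(-X,Y),(X,-Y),(X,Y)]))
P=[f(p,.137) for p in[(403,61),(303,205),(503,205),(403,336)]];L=np.array([(-.074,0),(0,-.052),(0,.052),(.074,0)])
t=fit(P,L);print("tabs",t)
print("pins",fit([f(p,.116) for p in[(311,75),(494,75),(320,321),(488,322)]],[(-.074,-.052),(-.074,.052),(.074,-.052),(.074,.052)]))
M=R.from_euler("xyz",w["tcp_rot"],degrees=True).as_matrix();C=R.from_euler("z",t[1],degrees=True).as_matrix()[:2,:2]
for l in L: print(l,np.round(1e3*M.T@(np.append(t[0]+C@l,.137+.017)-w["ee_pos"]),1))
E
```

```text
rim (array([0.54264299, 0.04151546]), np.float64(-7.7442762705896016), [[1.4, 0.4], [1.2, -1.1], [-1.7, 1.2], [-1.0, -0.5]])
tabs (array([0.5412777 , 0.04152504]), np.float64(-7.966483849062298), [[1.0, -0.1], [0.3, 0.4], [0.2, -0.4], [-1.4, 0.2]])
pins (array([0.54189277, 0.04172217]), np.float64(-7.785877483385081), [[2.6, 1.4], [2.3, -2.5], [-2.7, 2.4], [-2.2, -1.2]])
[-0.074  0.   ] [130.8   1.4  94.5]
[ 0.    -0.052] [ 56.8 -50.6  94.5]
[0.    0.052] [56.8 53.4 94.5]
[0.074 0.   ] [-17.2   1.5  94.5]
```

>>> {"method": "carry_out", "body": {"moves": "-18 1 40 0 0 0 0; -18 1 75 0 0 0 0; -18 1 88 0 0 0 0; -18 1 92 0 0 0 0; -18 1 95 0 0 0 0; -18 1 97 0 0 0 0; -18 1 98.5 0 0 0 0; -18 1 100 0 0 0 0; -18 1 100.5 0 0 0 0; -18 1 101 0 0 0 0; -18 1 101 0 0 0 0"}}

```text
time: 12.8
ee_pos: [0.6161, 0.0308, 0.15]
tcp_rot: [180.0, 0.2, 172.0]
wrist_force: [-3.3, -0.3, 6.9]
opening: 0.0003
grasp_force: 3.1
```

>>> {"method": "carry_out", "body": {"moves": "0 0 1 0 0 0 0; 0 0 2 0 0 0 0; 0 0 3 0 0 0 0; 0 0 4 0 0 0 0; 0 0 4 0 0 0 0"}}

```text
time: 13.3
ee_pos: [0.6162, 0.0308, 0.1479]
tcp_rot: [179.9, 0.3, 172.0]
wrist_force: [-8.3, 0.1, 17.3]
opening: 0.0001
grasp_force: 8.9
```

Hard stop reached (17 N, TCP 0.148). Same depth for the others.

>>> {"method": "carry_out", "body": {"moves": "0 0 -15 0 0 0 0; 0 0 -35 0 0 0 0; 37 -26 -35 0 0 0 0; 74 -52 -35 0 0 0 0; 74 -52 -35 0 0 0 0; 74 -52 -20 0 0 0 0; 74 -52 -13 0 0 0 0; 74 -52 -10 0 0 0 0; 74 -52 -8 0 0 0 0; 74 -52 -6 0 0 0 0; 74 -52 -4 0 0 0 0; 74 -52 -3 0 0 0 0; 74 -52 -2 0 0 0 0; 74 -52 -1 0 0 0 0; 74 -52 0 0 0 0 0; 74 -52 0 0 0 0 0"}}

```text
time: 14.9
ee_pos: [0.5358, -0.0103, 0.1477]
tcp_rot: [180.0, 0.2, 172.0]
wrist_force: [-13.8, -1.3, 34.9]
opening: 0.0001
grasp_force: 17.4
```

>>> {"method": "carry_out", "body": {"moves": "0 0 -15 0 0 0 0; 0 0 -35 0 0 0 0; 0 35 -35 0 0 0 0; 0 70 -35 0 0 0 0; 0 104 -35 0 0 0 0; 0 104 -35 0 0 0 0; 0 104 -20 0 0 0 0; 0 104 -13 0 0 0 0; 0 104 -10 0 0 0 0; 0 104 -8 0 0 0 0; 0 104 -6 0 0 0 0; 0 104 -4 0 0 0 0; 0 104 -3 0 0 0 0; 0 104 -2 0 0 0 0; 0 104 -1 0 0 0 0; 0 104 0 0 0 0 0; 0 104 0 0 0 0 0"}}

```text
time: 16.6
ee_pos: [0.5495, 0.092, 0.1477]
tcp_rot: [179.9, 0.2, 171.9]
wrist_force: [-13.3, 1.5, 33.3]
opening: -0.0001
grasp_force: 16.2
```

>>> {"method": "carry_out", "body": {"moves": "0 0 -15 0 0 0 0; 0 0 -35 0 0 0 0; 37 -26 -35 0 0 0 0; 74 -52 -35 0 0 0 0; 74 -52 -35 0 0 0 0; 74 -52 -20 0 0 0 0; 74 -52 -13 0 0 0 0; 74 -52 -10 0 0 0 0; 74 -52 -8 0 0 0 0; 74 -52 -6 0 0 0 0; 74 -52 -4 0 0 0 0; 74 -52 -3 0 0 0 0; 74 -52 -2 0 0 0 0; 74 -52 -1 0 0 0 0; 74 -52 0 0 0 0 0; 74 -52 0 0 0 0 0"}}

```text
time: 18.2
ee_pos: [0.4695, 0.0511, 0.1476]
tcp_rot: [-180.0, 0.2, 172.0]
wrist_force: [-18.3, -4.1, 42.2]
opening: -0.0
grasp_force: 20.7
```

>>> {"method": "carry_out", "body": {"moves": "0 0 -15 0 0 0 0; 0 0 -40 0 0 0 0; 0 0 -80 0 0 0 0; 0 0 -105 0 0 0 0; -40 -1 -105 0 0 0 0; -85 -1 -105 0 0 0 0; -130 -1 -105 0 0 0 0; -130 -1 -105 0 0 0 0; -130 -1 -105 0 0 0 0; -130 -1 -105 0 0 0 0; -130 -1 -105 0 0 0 0"}}

```text
time: 19.3
ee_pos: [0.5972, 0.0324, 0.2492]
tcp_rot: [180.0, 0.1, 172.0]
wrist_force: [-0.3, -0.5, -0.1]
opening: -0.0003
grasp_force: 0.0
```

```bash
python3 - <<'E'
from h import *
o=bot.get_obs();c=bot.camera("wrist");print(o["ee_pos"],o["tcp_rot"],o["wrist_force"])
w=np.load("pics/w5.npz");g=lambda i:cv2.cvtColor(i,cv2.COLOR_RGB2GRAY).astype(np.float32)
a,b=g(w["img"]),g(c["img"])
print("ground shift",cv2.phaseCorrelate(a[50:200,380:500].copy(),b[50:200,380:500].copy()))
# image shift of rim corners and pins, and change at each tab
for n,(x,y) in dict(TL=(155,8),TR=(359,8),BL=(169,250),BR=(348,250),p1=(199,48),p2=(316,48),p3=(205,206),p4=(312,206),near=(258,39),right=(194,131),left=(322,131),far=(258,215)).items():
    T=a[max(0,y-9):y+10,x-12:x+13];S=b[max(0,y-15):y+16,x-18:x+19]
    r=cv2.matchTemplate(S,T,cv2.TM_CCOEFF_NORMED);_,m,_,l=cv2.minMaxLoc(r)
    print(n,l[0]-6,l[1]-(max(0,y-9)-max(0,y-15)),round(m,3))
E
```

```text
[0.59721087 0.03243106 0.24917692] [1.79984463e+02 6.75447301e-02 1.72022346e+02] [-0.27231226 -0.50737018 -0.1161306 ]
ground shift ((-0.2960154932338881, -0.11201389928390881), 1.0004850817786324)
TL 0 0 0.998
TR 0 0 0.995
BL 0 0 0.995
BR 0 0 0.99
p1 0 0 0.703
p2 0 0 0.985
p3 0 0 0.753
p4 0 0 0.959
near 0 1 0.849
right 4 1 0.634
left -4 -5 0.935
far -4 -6 0.878
```

```bash
python3 -c "
from workcell import bot
print(bot.job_done())"
```

```text
the job is handed in; nothing more can be done
None
```

The job is handed in: the tray was nudged down onto all four posts without being gripped or lifted, each of the four tabs was then pressed to its hard stop, and no bystander was touched as far as the wrist views show; the judge's verdict was not returned.

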